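# Lock the stone ring of a lamp foot with a spring clip

## Robot

A 6-joint arm with a two-finger parallel gripper is mounted at the origin on the work surface. World frame = base frame: x ahead of the robot, y to its left, z up, the work surface at z = 0. Lengths are in m, angles in rad, forces in N, time in s.
With the tool pointing down it reaches from about 0.375 to 0.975 m from the base axis. Payload 3.8 kg.
Tool frame: the origin (TCP) lies between the finger pads; the fingertips stand 17 mm ahead of it and the grasp point (between the pads) lies 2 mm behind it; z points along the fingers, y is the line along which they close (so a half turn about z gives the same grasp; the last joint's range is limited). The gripper opens to 85 mm and grips with 20 to 120 N. Pads are 22 mm wide; open, the fingers measure 114 mm over their backs; the gripper's body (76 mm by 85 mm) begins 54 mm behind the grasp point. The pads swing forward as they close: fully open they stand 13 mm farther back than shut.
Start: joints at [-1.252, 0.264, 1.604, -0, 1.274, -0.037], TCP at [0.235, -0.633, 0.248] pointing down, gripper open.
Joint ranges: [-2.63, 2.63], [-0.94, 2.18], [0.31, 2.57], [-1.31, 4.45], [0, 2.66], [-2.55, 2.55]. Speed limits (rad/s): [2.57, 2.57, 3.14, 3.14, 3.14, 3.14].

## Interface

Orientations are given as a 3x3 rotation matrix whose columns are the frame's x, y, z axes.
In Python, from station import sense, camera, sign_off gives the robot as it stands.
- The arm moves only by the tool move_arm, never from a script. Its argument "deltas" is a list of rows, each a list of 3 entries, a list of its own where there are three numbers: the shift along the world's x, y, z in m, then the turn about the world's z in degrees, then the opening, from 0 (shut) to 1 (fully open). In form: [[[x, y, z], spin, grip], ...]. A call has 1 to 5 rows; each row is the pose to reach, as a shift and turn from the pose commanded when the call began; what a row does not reach only later rows make up. A row lasts 1/10 s, in which the tool goes at most 50 mm and 8.59 degrees, less where a joint would pass 70% of its speed; a pose out of reach is approached as far as the arm can. A call with a gripper value outside its range is refused whole. The fingers move at their own pace and stop on an object; the grip force is fixed at half the most. Time passes only in rows, so rows that repeat a pose let the fingers close. It gives the time, the measured TCP pose, the force, the opening and the grip force at its end, in the units of the state.
- sense(): the state, without advancing time (a new reading comes with each control period).
- camera(name): name is "scene" or "side" or "wrist"; returns a dict with "frame" (420x560x3 uint8, blue, green, red), "fx", "fy", "cx", "cy" (pixels), "rvec" (rotation vector, rad) and "tvec" (3), from world to camera coordinates, as OpenCV has them; the wrist camera has in their place "mount" (4x4, takes a point from camera to tool coordinates, whose origin is the TCP and whose axes are the flange's). Camera axes: x right, y down, z forward; pixel columns grow to the right and rows downward; lengths in m; the calibration is good to about 2 mm. A picture is of the moment at which its call begins: read the wrist's pose just before it. There is no depth.
- sign_off(): hands the job in; it is judged then, once.
The state is a dict: "t": time; "joint_positions": joint angles; "dq": joint speeds; "tau": joint torques, N m; "ee_pos": TCP position; "eef_rot": TCP orientation; "contact_force": force on the tool from outside, world axes, zero at the start; "moment": the same for the moment, N m; "opening": finger opening in m; "grasp_force": force on a finger pad.
Only numpy, scipy, OpenCV 4.12 (cv2) and the standard library are available. Lean on these libraries where they do the work, as an engineer would, in place of code of your own. Each camera call takes 0.05 s, during which the arm holds its last target. There are 200 camera calls.

## Task

Finish the stone lamp foot: thread the loose stone ring down over the brass stem until it rests flat on the stone below, lowering it gently rather than dropping it. Then take the steel spring clip by its upright grip, lay it flat on the ring and press it sideways, open jaw first, into the groove of the stem until it snaps fully home round the stem, and let go. Feel your way: the lamp foot stands on a soft pad and backs away while you press, but do not force the clip, and leave the bowl, the crystals and the key fob alone.

Things in the scene. Friction and masses are not known exactly. Their poses are not given: they have to be found in the camera images.
- pad: Grey foam pad, 160 x 160 x 20 mm, fixed on the table; origin: centre of its underside, z up. The lamp foot stuck on it yields level in any direction, about 1.25 mm per newton pushed (sluggishly: moving it at 10 mm/s takes another 1.2 N), up to 40 mm, and springs back; it does not tilt or sink.
- lamp: Lamp foot on the middle of the pad; origin: centre of its underside, 20 mm above the table, z up. Marble base 110 x 110 x 30 mm; on it a fixed honey-coloured round stone, 64 mm across, flat top 65 mm above the origin (85 mm above the table). From it rises the brass stem.
- stem_top (a point): Centre of the brass stem's top end, 112 mm above the lamp's origin (132 mm above the table). The stem is 18 mm in diameter, its last 6 mm tapered to 10 mm.
- groove (a point): Point on the stem's axis at the groove's lower edge, 88 mm above the lamp's origin (108 mm above the table), z up along the stem; it moves with the lamp. The groove runs all round, 8 mm high, with a core 10 mm in diameter.
- ring: Loose pale stone ring, 60 mm outside diameter, 24 mm high, through hole 22 mm, about 0.15 kg, lying flat on the table. Origin: centre of its underside, z up. Resting on the fixed stone round the stem, its origin is 23 mm below groove and its top 1 mm above the groove's lower edge.
- clip: Steel spring clip with an upright grip, 0.07 kg, lying flat on the table; flat part 5 mm thick, reaching back to 43 mm behind the origin. Origin: on the underside, middle of the jaw, where the stem's axis is once home; x points out of the jaw's opening (the way to press), z up. The core stops against the back of the jaw, at home.
- clip_tips (a point): Midway between the tips of the sprung arms, 5 mm ahead of the clip's origin (clip +x), on the underside. The arms end 7 mm ahead of the origin, 21 mm wide overall; the mouth is 6 mm wide. The tips meet the groove's core with the origin 10 mm short of the stem's axis. They spring over at a push of 9 to 14 N, then the clip snaps in and the force falls by 4 N or more; when it has climbed again it is home. Over 20 N strains it.
- clip_grip (a point): Point to take the clip: middle of its upright grip, 31 mm behind the clip's origin (towards the clip's -x) and 26 mm above its underside. The grip is 12 mm thick across (clip y), 22 mm long (clip x), and stands from the flat part up to 39 mm above the underside.
- bowl: Bystander: pale stone bowl, 190 mm across, 70 mm high. Origin: centre of its underside.
- crystals: Bystander: pink crystal cluster, about 70 x 150 mm, 80 mm high. Origin: centre of its underside.
- key_fob: Bystander: car key fob, 40 x 75 x 14 mm. Origin: centre of its underside.
There are look-alikes about, which are no part of the job. Of the things that look like the clip, the smallest one is meant.

How it is judged:
On the way, in this order (a step that is already met when the one before it is completed fails the run):
1. the stone ring is threaded on the stem and rests flat on the stone below (horizontal distance between ring and groove below 0.004 m and z of ring in the frame of groove between -0.026 and -0.021 m and angle between the z axis of ring and the z axis of groove, either way round below 0.08 rad), for 0.2 s.
2. the clip has snapped home in the groove above the ring (horizontal distance between clip and groove below 0.0025 m and z of clip in the frame of groove between -0.002 and 0.0045 m and angle between the z axis of clip and the z axis of groove, either way round below 0.12 rad), for 0.2 s.
At the end, for the whole second after the job is handed in: The ring lies flat on the fixed stone round the stem (within 4 mm of its axis), and the clip is home in the groove above it: its jaw centre within 2.5 mm of the stem's axis, between the groove's edges and level within 0.12 rad, everything at rest and let go (all of step 1 and all of step 2 and linear speed of each of clip, lamp below 0.02 m/s); the robot touches nothing.
It fails at once if the clip is forced against the lamp with more than 25 N (contact force between clip and lamp above 25 N).
It fails at once if the lamp foot is pushed more than 26 mm off its place on the pad (distance of lamp from where it was at the start of the episode above 0.026 m).
It fails at once if the ring is dropped down the stem (faster than 0.4 m/s while round the stem) (linear speed of ring above 0.4 m/s and horizontal distance between ring and groove below 0.012 m and z of ring in the frame of groove below 0.024 m).
It fails at once if the bowl, the crystal cluster or the key fob is disturbed (moved more than 20 mm) (distance of any of bowl, crystals, key_fob from where it was at the start of the episode above 0.02 m).
It also fails if it takes over 72 s, if anything falls off the work surface, if the arm or the gripper's body presses on something with over 40 N, if the wrist force passes 120 N, or if a joint passes its speed limit or range.

## Working session

There is one attempt and no reset: what is moved stays moved. The work goes in short steps, Python scripts to look and compute and a tool call to move; the robot and the scene stay as the last step left them, time stands still between calls to the robot, and variables do not carry over. Pictures are saved under pics/ and viewed, at most 11 in all, crops included, and the job is handed in when it is done.

Besides the shell and the picture viewer there is one more tool, called after "Emit:" as name(argument=value, ...), one argument or row to a line, values as JSON. move_arm: Moves the arm, as the interface text tells. Its arguments: {"type":"object","properties":{"deltas":{"type":"array","items":{"type":"array"}}},"required":["deltas"]}

```bash
mkdir -p pics
cat > h.py <<'E'
import numpy as np, cv2
from station import sense, camera, sign_off
def save(n,f,crop=None,s=1):
    c=camera(n); im=c.pop("frame"); 
    cv2.imwrite(f"pics/{f}_raw.png",im)
    return c,im
def crop(im,f,x0,y0,w,h,s):
    cv2.imwrite(f"pics/{f}.png",cv2.resize(im[y0:y0+h,x0:x0+w],None,fx=s,fy=s,interpolation=cv2.INTER_CUBIC))
def ext(c,st=None):
    if "mount" in c:
        T=np.eye(4);T[:3,:3]=st["eef_rot"];T[:3,3]=st["ee_pos"]
        M=T@np.array(c["mount"]); return M[:3,:3],M[:3,3]
    R=cv2.Rodrigues(np.array(c["rvec"],float))[0]; t=np.array(c["tvec"],float).ravel()
    return R.T,-R.T@t
def px(c,u,v,z,st=None):
    R,o=ext(c,st); d=R@np.array([(u-c["cx"])/c["fx"],(v-c["cy"])/c["fy"],1.])
    return (o+d*(z-o[2])/d[2]).round(4)
def proj(c,p,st=None):
    R,o=ext(c,st); q=R.T@(np.array(p)-o); return (c["fx"]*q[0]/q[2]+c["cx"],c["fy"]*q[1]/q[2]+c["cy"])
E
python3 - <<'E'
from h import *
import pickle
for n in("scene","side"):
    c,im=save(n,n); pickle.dump((c,im),open(n+".pkl","wb")); print(n,ext(c)[1],c["fx"])
    crop(im,n,0,0,560,420,800/560)
s=sense();print(s["t"],s["opening"],s["contact_force"],s["eef_rot"])
E
```

```text
scene [ 1.51626035 -0.07498085  1.0568934 ] 510.35165627739354
side [0.36143137 0.83095253 0.58233439] 403.56463429260594
0.1 0.08566414822481451 [ 0.20422775 -0.59269921  0.07874724] [[ 9.37360100e-01  3.48361269e-01 -6.84921434e-04]
 [ 3.48361937e-01 -9.37357933e-01  2.01651454e-03]
 [ 6.04590238e-05 -2.12880083e-03 -9.99997732e-01]]
```

View pics/scene.png

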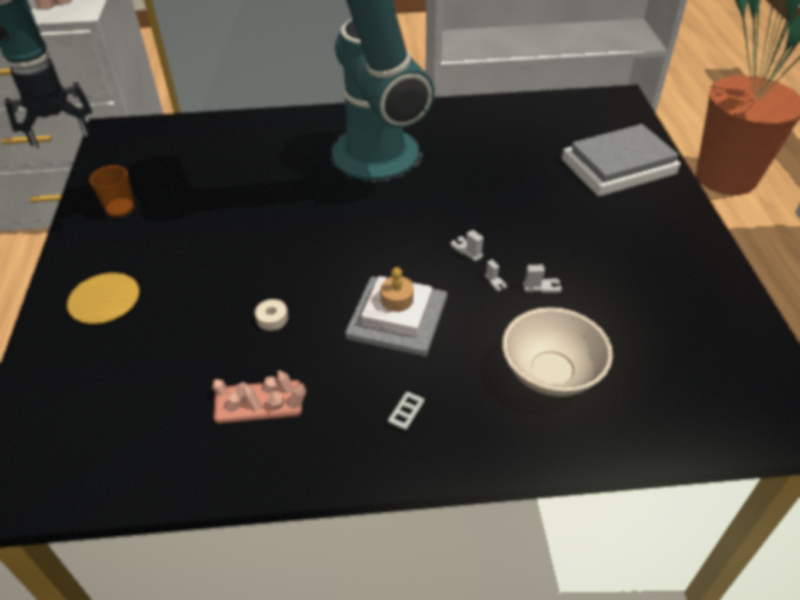

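View pics/side.png

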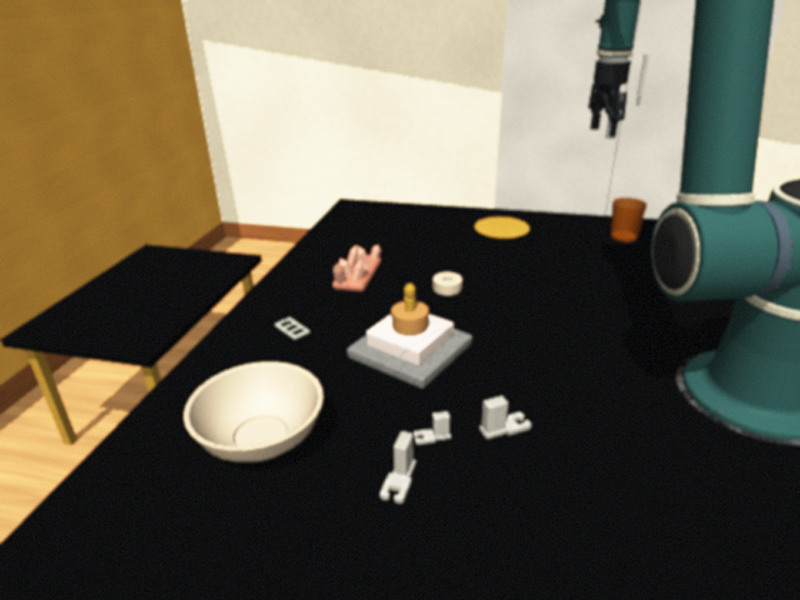

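Scene: clip look-alikes are at (470,243), (495,274) and (540,278). In the side view they are at (505,418), (433,428) and (400,465). The middle one looks smallest. Ring at (271,314), stem top at (397,270), crystals at (258,398), fob at (406,410), bowl at (557,350). One composite crop to check.

Run:
```python
import pickle,numpy as np,cv2
from h import *
a=pickle.load(open("scene.pkl","rb"))[1];b=pickle.load(open("side.pkl","rb"))[1]
def k(im,x,y,w,h,s): return cv2.resize(im[y:y+h,x:x+w],None,fx=s,fy=s,interpolation=cv2.INTER_CUBIC)
o=np.zeros((600,800,3),np.uint8)
o[:300,:400]=k(a,310,150,100,75,4)     # clips scene
o[:300,400:]=k(b,265,275,100,75,4)   # clips side
o[300:,:400]=k(a,230,180,100,75,4)   # lamp scene
o[300:,400:]=k(b,240,180,100,75,4) # lamp+ring side
cv2.imwrite("pics/comp.png",o)
c=pickle.load(open("scene.pkl","rb"))[0];d=pickle.load(open("side.pkl","rb"))[0];f=.7
for n,u,v,z,u2,v2 in[("stem",397,270,.132,410,286),("ring",271,308,.024,447,276),("clipS",491,264,.039,441,414),("clipA",474,234,.05,494,400),("clipB",536,267,.05,403,437),("cry",258,405,0.02,355,275),("fob",406,410,.007,292,327),("bowl",557,350,.03,255,410)]:
    print(n,px(c,u*f,v*f,z),px(d,u2*f,v2*f,z))
```

```text
stem [0.559  0.0062 0.132 ] [0.5563 0.0068 0.132 ]
ring [ 0.5275 -0.2384  0.024 ] [ 0.5361 -0.2505  0.024 ]
clipS [0.4653 0.2051 0.039 ] [0.4668 0.2049 0.039 ]
clipA [0.3832 0.1835 0.05  ] [0.3961 0.1714 0.05  ]
clipB [0.4947 0.2893 0.05  ] [0.5055 0.2737 0.05  ]
cry [ 0.7536 -0.2557  0.02  ] [ 0.7326 -0.2237  0.02  ]
fob [ 7.808e-01 -4.000e-04  7.000e-03] [ 0.7924 -0.0161  0.007 ]
bowl [0.6931 0.2852 0.03  ] [0.7372 0.2449 0.03  ]
```

View pics/comp.png

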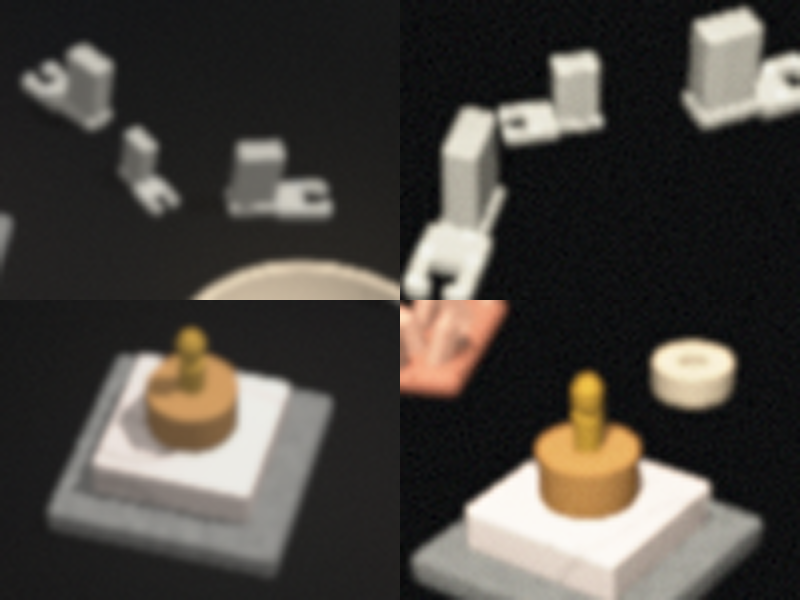

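Top-left crop: the middle clip (grip top at crop (140,138), jaw towards (163,200)) is clearly the smallest, so it is the target. Its position agrees in both views at about (0.466, 0.205). The ring is at about (0.53, -0.245) and the stem at (0.558, 0.0065). I'll go above the ring.

Emit:
move_arm(
  deltas=[
    [[0.03,0.04,0],0,1],
    [[0.06,0.08,0],0,1],
    [[0.09,0.12,0],0,1],
    [[0.12,0.16,0],0,1],
    [[0.15,0.2,0],0,1],
  ],
)

```text
t: 0.6
ee_pos: [0.3857, -0.4308, 0.2477]
eef_rot: [[0.938, 0.348, -0.0], [0.348, -0.938, 0.001], [-0.0, -0.001, -1.0]]
contact_force: [0.9, -0.3, 0.8]
opening: 0.0853
grasp_force: 0.0
```

Emit:
move_arm(
  deltas=[
    [[0.03,0.04,-0.01],0,1],
    [[0.06,0.08,-0.03],0,1],
    [[0.09,0.12,-0.05],0,1],
    [[0.145,0.187,-0.07],0,1],
    [[0.145,0.187,-0.07],0,1],
  ],
)

```text
t: 1.1
ee_pos: [0.5305, -0.2436, 0.177]
eef_rot: [[0.937, 0.348, -0.001], [0.348, -0.937, 0.001], [-0.001, -0.001, -1.0]]
contact_force: [1.0, -0.6, -0.2]
opening: 0.0853
grasp_force: 0.0
```

Run:
```python
from h import *
st=sense();c,im=save("wrist","w1")
crop(im,"w1",0,0,560,420,800/560)
print(st["t"],st["ee_pos"],st["eef_rot"],np.array(c["mount"]).round(4),c["fx"])
print(proj(c,[.53,-.245,.024],st))
```

```text
1.1 [ 0.53047094 -0.24358477  0.17702773] [[ 9.37324070e-01  3.48457000e-01 -1.14324193e-03]
 [ 3.48457810e-01 -9.37324272e-01  6.03183160e-04]
 [-8.61405017e-04 -9.63749675e-04 -9.99999165e-01]] [[ 6.000e-04 -9.553e-01 -2.957e-01  7.590e-02]
 [ 1.000e+00  5.000e-04  2.000e-04 -2.000e-04]
 [-1.000e-04 -2.957e-01  9.553e-01 -1.261e-01]
 [ 0.000e+00  0.000e+00  0.000e+00  1.000e+00]] 344.86499993224623
(np.float64(271.02722912189193), np.float64(190.1309026887364))
```

View pics/w1.png

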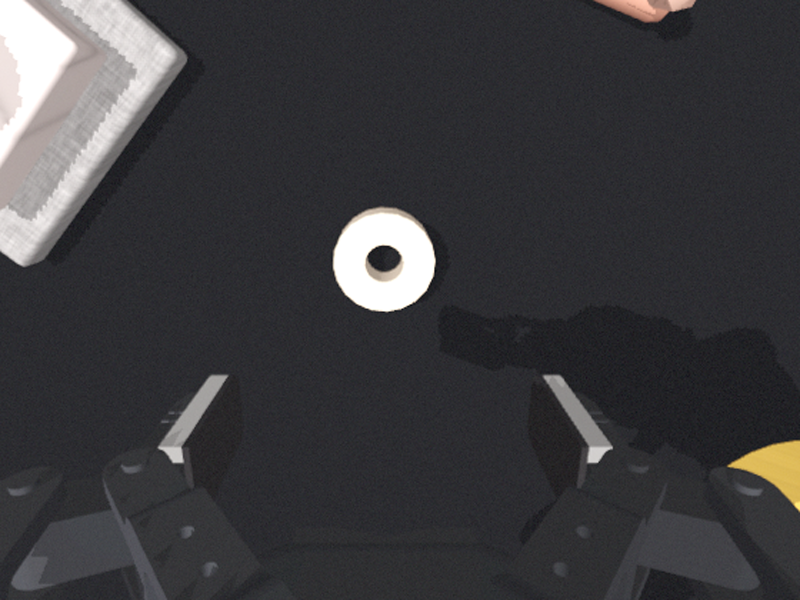

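The ring's top face is centred at (384,261) and 102 px wide; the hole is at (384,259).

Run:
```python
from h import *
import pickle
st=sense();c=camera("wrist");pickle.dump(c,open("w.pkl","wb"));f=.7
a,b,m=px(c,333*f,261*f,.024,st),px(c,435*f,261*f,.024,st),px(c,384*f,261*f,.024,st)
print(a,b,np.linalg.norm(a-b),m,m-st["ee_pos"])
```

```text
[ 0.5286 -0.2066  0.024 ] [ 0.5494 -0.2619  0.024 ] 0.05908240008665866 [ 0.539  -0.2343  0.024 ] [ 0.00551392  0.00356635 -0.15107885]
```

Run:
```python
from h import *
import pickle
st=sense();c,im=save("wrist","w1b");print(st["t"],st["ee_pos"],np.abs(st["dq"]).max())
g=cv2.cvtColor(im,cv2.COLOR_BGR2GRAY)[100:260,180:360]
n,l,s,ce=cv2.connectedComponentsWithStats((g>225).astype(np.uint8))
for i in range(1,n):
    if s[i][4]>300:
        x,y,w,h,A=s[i]; u,v=180+x+w/2,100+y+h/2;print(s[i],u,v,px(c,u,v,.024,st)-st["ee_pos"],px(c,u,v,.024,st))
```

```text
1.2 [ 0.53150228 -0.24057309  0.17570979] 0.0699737307411177
[  57   52   71   69 3240] 272.5 186.5 [ 0.00299772 -0.00082691 -0.15170979] [ 0.5345 -0.2414  0.024 ]
```

Emit:
move_arm(
  deltas=[
    [[0.003,0.0,-0.03],0,1],
    [[0.003,0.0,-0.06],0,1],
    [[0.003,0.0,-0.09],0,1],
    [[0.003,0.0,-0.1],0,1],
    [[0.003,0.0,-0.1],0,1],
  ],
)

```text
t: 1.75
ee_pos: [0.5311, -0.2459, 0.0765]
eef_rot: [[0.938, 0.347, -0.004], [0.347, -0.938, 0.002], [-0.003, -0.003, -1.0]]
contact_force: [-0.7, 0.5, 0.5]
opening: 0.0854
grasp_force: 0.0
```

Emit:
move_arm(
  deltas=[
    [[0,0,0],0,1],
    [[0,0,0],0,1],
    [[0,0,0],0,1],
  ],
)

```text
t: 2.05
ee_pos: [0.5343, -0.2465, 0.0802]
eef_rot: [[0.937, 0.348, 0.003], [0.348, -0.937, -0.002], [0.002, 0.002, -1.0]]
contact_force: [0.6, 0.0, 0.0]
opening: 0.0853
grasp_force: 0.0
```

Emit:
move_arm(
  deltas=[
    [[0.001,0.0045,-0.02],0,1],
    [[0.001,0.0045,-0.04],0,1],
    [[0.001,0.0045,-0.054],0,1],
    [[0.001,0.0045,-0.058],0,1],
    [[0.001,0.0045,-0.058],0,1],
  ],
)

```text
t: 2.55
ee_pos: [0.5339, -0.2411, 0.0199]
eef_rot: [[0.937, 0.348, -0.001], [0.348, -0.937, 0.0], [-0.001, -0.001, -1.0]]
contact_force: [0.5, 0.3, 0.2]
opening: 0.0856
grasp_force: 0.0
```

Emit:
move_arm(
  deltas=[
    [[0,0,0],0,1],
    [[0,0,0],0,0.7],
    [[0,0,0],0,0.6],
    [[0,0,0],0,0.5],
    [[0,0,0],0,0.4],
  ],
)

```text
t: 3.05
ee_pos: [0.535, -0.2416, 0.0221]
eef_rot: [[0.937, 0.348, 0.002], [0.348, -0.937, -0.001], [0.001, 0.001, -1.0]]
contact_force: [-2.1, 1.3, 7.0]
opening: 0.0581
grasp_force: 62.8
```

Emit:
move_arm(
  deltas=[
    [[0,0,0],0,0.3],
    [[0,0,0],0,0.3],
    [[0,0,0],0,0.3],
    [[0,0,0],0,0.3],
    [[0,0,0],0,0.3],
  ],
)

```text
t: 3.55
ee_pos: [0.535, -0.2416, 0.0221]
eef_rot: [[0.937, 0.348, 0.002], [0.348, -0.937, -0.001], [0.001, 0.001, -1.0]]
contact_force: [-1.8, 1.3, 6.8]
opening: 0.0579
grasp_force: 62.8
```

Fingertips seem to press on the table (7 N). I'll regrip 5 mm higher so they clear the fixed stone later.

Emit:
move_arm(
  deltas=[
    [[0,0,0],0,0.9],
    [[0,0,0],0,0.9],
    [[0,0,0.005],0,0.9],
    [[0,0,0.005],0,0.9],
    [[0,0,0.005],0,0.6],
  ],
)

```text
t: 4.05
ee_pos: [0.5343, -0.2413, 0.0255]
eef_rot: [[0.937, 0.348, 0.0], [0.348, -0.937, -0.0], [0.0, 0.0, -1.0]]
contact_force: [0.2, 0.6, -0.5]
opening: 0.0642
grasp_force: 0.0
```

Emit:
move_arm(
  deltas=[
    [[0,0,0],0,0.3],
    [[0,0,0],0,0.3],
    [[0,0,0],0,0.3],
    [[0,0,0],0,0.3],
    [[0,0,0],0,0.3],
  ],
)

```text
t: 4.55
ee_pos: [0.5345, -0.2415, 0.0264]
eef_rot: [[0.937, 0.348, 0.001], [0.348, -0.937, -0.0], [0.0, 0.001, -1.0]]
contact_force: [-2.1, 1.2, 6.7]
opening: 0.0578
grasp_force: 62.3
```

Emit:
move_arm(
  deltas=[
    [[0,0,0.02],0,0.3],
    [[0,0,0.04],0,0.3],
    [[0,0,0.07],0,0.3],
    [[0,0,0.1],0,0.3],
    [[0,0,0.13],0,0.3],
  ],
)

```text
t: 5.05
ee_pos: [0.5335, -0.2409, 0.1556]
eef_rot: [[0.937, 0.348, -0.001], [0.348, -0.937, 0.001], [-0.001, -0.001, -1.0]]
contact_force: [0.7, -1.1, -1.8]
opening: 0.0575
grasp_force: 64.5
```

Emit:
move_arm(
  deltas=[
    [[-0.005,0.03,0.03],0,0.3],
    [[-0.015,0.07,0.05],0,0.3],
    [[-0.025,0.115,0.05],0,0.3],
    [[-0.035,0.16,0.05],0,0.3],
    [[-0.04,0.2,0.05],0,0.3],
  ],
)

```text
t: 5.55
ee_pos: [0.4927, -0.0394, 0.205]
eef_rot: [[0.938, 0.348, -0.001], [0.348, -0.938, 0.0], [-0.001, -0.001, -1.0]]
contact_force: [0.3, -0.1, -2.0]
opening: 0.0575
grasp_force: 64.6
```

Emit:
move_arm(
  deltas=[
    [[-0.004,0.022,0],0,0.3],
    [[-0.004,0.022,0],0,0.3],
    [[-0.004,0.022,0],0,0.3],
    [[-0.004,0.022,0],0,0.3],
    [[-0.004,0.022,0],0,0.3],
  ],
)

```text
t: 6.05
ee_pos: [0.4903, -0.0203, 0.2051]
eef_rot: [[0.938, 0.347, -0.0], [0.347, -0.938, -0.0], [-0.0, 0.0, -1.0]]
contact_force: [-0.3, -0.6, -1.6]
opening: 0.0573
grasp_force: 64.6
```

Run:
```python
from h import *
import pickle
st=sense();c,im=save("wrist","w2");pickle.dump((st,c,im),open("w2.pkl","wb"))
crop(im,"w2",0,0,560,420,800/560)
print(st["t"],st["ee_pos"],np.abs(st["dq"]).max(),[np.array(proj(c,p,st))/.7 for p in([.558,.0065,.132],[.558,.0065,.085],st["ee_pos"]-[0,0,.002])])
```

```text
6.05 [ 0.49033194 -0.02028855  0.20514778] 0.0026500405622200103 [array([380.93934803, 143.26061397]), array([381.61828946, 141.65333211]), array([385.28316724, 405.12306358])]
```

View pics/w2.png

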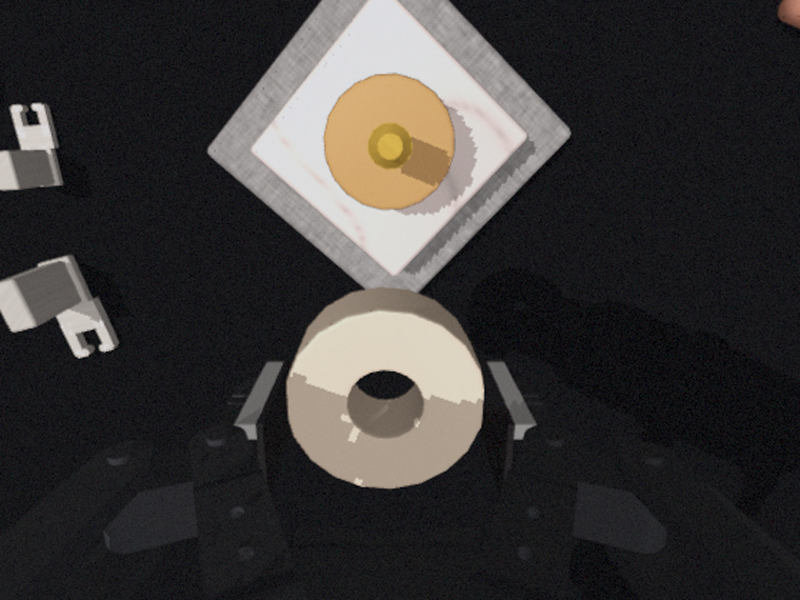

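The stem top is centred at (390.5,147) and the fixed stone at (389.5,141.5). The held ring's top face spans x 288–484, y 311–488. At upper left are two clips: (30,145) is target-sized and (60,305) is bigger.

Run:
```python
from h import *
import pickle
st,c,im=pickle.load(open("w2.pkl","rb"));f=.7
P=lambda u,v,z:px(c,u*f,v*f,z,st)
print("stem",P(390.5,147,.132),"stone",P(389.5,141.5,.085))
t=.2028;print("ring",[P(386,v,t) for v in(311,488,399)],P(288,399,t)-P(484,399,t),"hole",P(386,404,t),"ee",st["ee_pos"])
```

```text
stem [0.558  0.0025 0.132 ] stone [0.5594 0.003  0.085 ]
ring [array([ 0.5178, -0.0103,  0.2028]), array([ 0.4628, -0.0307,  0.2028]), array([ 0.4921, -0.0199,  0.2028])] [-0.02    0.0539  0.    ] hole [ 0.4906 -0.0204  0.2028] ee [ 0.49033194 -0.02028855  0.20514778]
```

Emit:
move_arm(
  deltas=[
    [[0.03,0.011,0],0,0.3],
    [[0.06,0.021,0],0,0.3],
    [[0.068,0.024,0],0,0.3],
    [[0.068,0.024,-0.015],0,0.3],
    [[0.068,0.024,-0.035],0,0.3],
  ],
)

```text
t: 6.6
ee_pos: [0.5583, 0.0041, 0.1699]
eef_rot: [[0.938, 0.348, 0.001], [0.348, -0.938, -0.0], [0.001, 0.001, -1.0]]
contact_force: [-0.3, 0.7, -2.4]
opening: 0.0578
grasp_force: 64.6
```

Emit:
move_arm(
  deltas=[
    [[0,0,0],0,0.3],
    [[0,0,0],0,0.3],
    [[0,0,0],0,0.3],
  ],
)

```text
t: 6.9
ee_pos: [0.558, 0.0044, 0.1708]
eef_rot: [[0.938, 0.348, 0.001], [0.348, -0.938, -0.0], [0.0, 0.0, -1.0]]
contact_force: [0.4, -0.2, -1.7]
opening: 0.0576
grasp_force: 64.6
```

Run:
```python
from h import *
import pickle
st=sense();print(st["ee_pos"],st["contact_force"])
o=np.zeros((450,800,3),np.uint8)
for i,(n,z) in enumerate((("scene",.15),("side",.15))):
    c=camera(n);u,v=map(int,proj(c,[.558,.003,.14]));print(n,u,v)
    o[:,400*i:400*i+400]=cv2.resize(c["frame"][v-45:v+45,u-40:u+40],None,fx=5,fy=5,interpolation=cv2.INTER_CUBIC)
cv2.imwrite("pics/thread.png",o)
```

```text
[0.55802487 0.00439158 0.17078766] [ 0.40446463 -0.17062246 -1.72380069]
scene 276 186
side 286 196
```

View pics/thread.png

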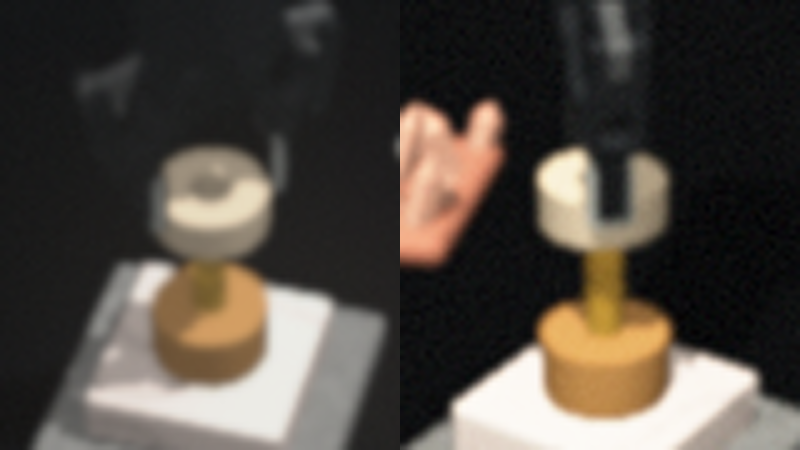

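The side view shows ring and stem aligned in x (603 vs 605). The scene view shows the ring about 2 mm too far in +y (215 vs 209 at 5x). I'll shift −2 mm in y and lower slowly.

Emit:
move_arm(
  deltas=[
    [[0,-0.002,-0.004],0,0.3],
    [[0,-0.002,-0.008],0,0.3],
    [[0,-0.002,-0.012],0,0.3],
    [[0,-0.002,-0.016],0,0.3],
    [[0,-0.002,-0.02],0,0.3],
  ],
)

```text
t: 7.5
ee_pos: [0.558, 0.0028, 0.1497]
eef_rot: [[0.937, 0.348, -0.0], [0.348, -0.937, 0.0], [-0.0, -0.0, -1.0]]
contact_force: [-0.1, -0.6, -0.7]
opening: 0.0573
grasp_force: 64.6
```

Emit:
move_arm(
  deltas=[
    [[0,0,-0.004],0,0.3],
    [[0,0,-0.008],0,0.3],
    [[0,0,-0.012],0,0.3],
  ],
)

```text
t: 7.8
ee_pos: [0.5581, 0.0028, 0.1379]
eef_rot: [[0.937, 0.348, -0.0], [0.348, -0.937, 0.0], [-0.0, -0.0, -1.0]]
contact_force: [-0.1, -0.1, -0.7]
opening: 0.0573
grasp_force: 64.6
```

Threaded with no side force. Continuing down.

Emit:
move_arm(
  deltas=[
    [[0,0,-0.004],0,0.3],
    [[0,0,-0.008],0,0.3],
    [[0,0,-0.012],0,0.3],
    [[0,0,-0.016],0,0.3],
    [[0,0,-0.02],0,0.3],
  ],
)

```text
t: 8.3
ee_pos: [0.5581, 0.0028, 0.118]
eef_rot: [[0.937, 0.348, 0.0], [0.348, -0.937, -0.0], [0.0, 0.0, -1.0]]
contact_force: [-0.2, 0.4, -0.6]
opening: 0.0577
grasp_force: 64.6
```

Emit:
move_arm(
  deltas=[
    [[0,0,-0.002],0,0.3],
    [[0,0,-0.004],0,0.3],
    [[0,0,-0.005],0,0.3],
    [[0,0,-0.005],0,0.3],
  ],
)

```text
t: 8.7
ee_pos: [0.5581, 0.0028, 0.1132]
eef_rot: [[0.937, 0.348, -0.0], [0.348, -0.937, 0.0], [-0.0, -0.0, -1.0]]
contact_force: [-0.4, 0.0, -1.7]
opening: 0.0577
grasp_force: 64.6
```

Emit:
move_arm(
  deltas=[
    [[0,0,-0.001],0,0.3],
    [[0,0,-0.002],0,0.3],
    [[0,0,-0.003],0,0.3],
    [[0,0,-0.003],0,0.3],
  ],
)

```text
t: 9.1
ee_pos: [0.559, 0.0027, 0.1114]
eef_rot: [[0.937, 0.348, 0.002], [0.348, -0.937, -0.0], [0.002, 0.001, -1.0]]
contact_force: [-1.2, -0.5, 4.4]
opening: 0.0577
grasp_force: 65.2
```

Contact felt. Release and rise straight up.

Emit:
move_arm(
  deltas=[
    [[0,0,0],0,0.72],
    [[0,0,0],0,0.8],
    [[0,0,0],0,0.9],
    [[0,0,0],0,1],
    [[0,0,0],0,1],
  ],
)

```text
t: 9.6
ee_pos: [0.558, 0.0028, 0.1101]
eef_rot: [[0.937, 0.348, -0.0], [0.348, -0.937, 0.0], [-0.0, -0.0, -1.0]]
contact_force: [0.1, 0.4, -0.6]
opening: 0.0856
grasp_force: 0.0
```

Emit:
move_arm(
  deltas=[
    [[0,0,0.01],0,1],
    [[0,0,0.03],0,1],
    [[0,0,0.06],0,1],
    [[0,0,0.1],0,1],
    [[0,0,0.1],0,1],
  ],
)

```text
t: 10.1
ee_pos: [0.5625, 0.0026, 0.218]
eef_rot: [[0.937, 0.348, 0.013], [0.348, -0.937, -0.0], [0.012, 0.005, -1.0]]
contact_force: [0.7, -0.1, 1.4]
opening: 0.0854
grasp_force: 0.0
```

Emit:
move_arm(
  deltas=[
    [[-0.03,0.04,0],8,1],
    [[-0.06,0.08,0],16,1],
    [[-0.09,0.12,0],24,1],
    [[-0.1,0.16,0],30,1],
    [[-0.1,0.16,0],30,1],
  ],
)

```text
t: 10.6
ee_pos: [0.4564, 0.1665, 0.2108]
eef_rot: [[0.632, 0.775, 0.0], [0.775, -0.632, 0.002], [0.002, -0.001, -1.0]]
contact_force: [1.1, 0.3, 0.4]
opening: 0.0855
grasp_force: 0.0
```

Run:
```python
from h import *
import pickle
camera("scene")
st=sense();c,im=save("wrist","w3");pickle.dump((st,c,im),open("w3.pkl","wb"))
print(st["t"],st["ee_pos"],st["eef_rot"],np.abs(st["dq"]).max(),[np.array(proj(c,p,st)) for p in([.466,.205,.039],)])
o=np.zeros((600,800,3),np.uint8)
o[:,:]=cv2.resize(im,(800,600),interpolation=cv2.INTER_CUBIC)
for i,n in enumerate(("scene","side")):
    k=camera(n);u,v=map(int,proj(k,[.558,.003,.1]))
    o[400:,600-600*i:800-600*i]=cv2.resize(k["frame"][v-25:v+25,u-25:u+25],None,fx=4,fy=4,interpolation=cv2.INTER_CUBIC)
cv2.imwrite("pics/w3.png",o)
```

```text
10.65 [0.45731647 0.16464258 0.21072418] [[ 6.34540285e-01  7.72889371e-01  8.04784469e-04]
 [ 7.72889427e-01 -6.34540652e-01  3.07782711e-04]
 [ 7.48550447e-04  4.26708878e-04 -9.99999629e-01]] 0.05197841267692549 [array([247.14119774, 142.41937322])]
```

View pics/w3.png

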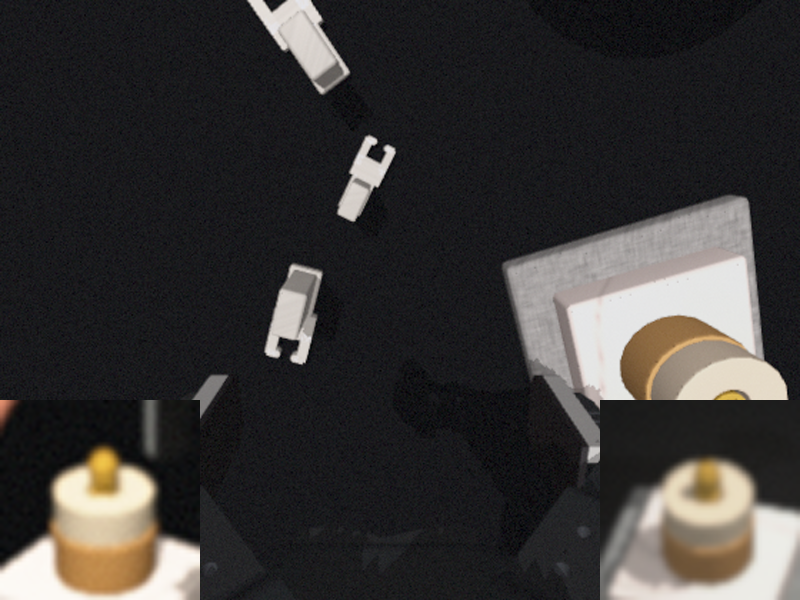

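The ring sits flat on the stone round the stem in both insets. The small clip's tips are near (373,138) and (393,150). Its grip-top corners are near (350,184), (369,190), (357,219) and (339,215).

Run:
```python
from h import *
import pickle
st,c,im=pickle.load(open("w3.pkl","rb"));f=.7
P=lambda u,v,z:px(c,u*f,v*f,z,st)
q=[P(*p,.039) for p in((350,184),(369,190),(357,219),(339,215))]
g=np.mean(q,0);t=P(382.5,144,.005);d=(t-g)[:2]
print(q,"grip",g,"tips",t,np.linalg.norm(d),np.degrees(np.arctan2(d[1],d[0])))
for a,b in((0,1),(1,2),(2,3),(3,0)):
    e=(q[b]-q[a])[:2];print(np.linalg.norm(e),np.degrees(np.arctan2(e[1],e[0])))
R=st["eef_rot"];print("tool x dir",np.degrees(np.arctan2(R[1][0],R[0][0])))
crop(im,"clip",225,85,70,80,7)
```

```text
[array([0.4721, 0.2149, 0.039 ]), array([0.4785, 0.205 , 0.039 ]), array([0.4618, 0.1963, 0.039 ]), array([0.4549, 0.2051, 0.039 ])] grip [0.466825 0.205325 0.039   ] tips [0.501  0.2199 0.005 ] 0.037153213185402975 23.097343438413485
0.011788553770501278 -57.1187603347254
0.018830294740125538 -152.48237518212156
0.011182575731914338 128.09967183072254
0.019795959183631386 29.673082112077847
tool x dir 50.61409023756962
```

View pics/clip.png

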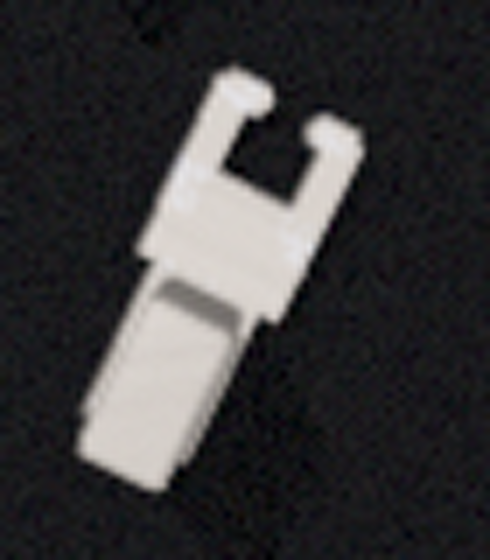

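Run:
```python
from h import *
import pickle
st,c,im=pickle.load(open("w3.pkl","rb"))
P=lambda u,v,z:px(c,225+u/7,85+v/7,z,st)
def ang(a,b,z):
    e=(P(*b,z)-P(*a,z))[:2];print(np.linalg.norm(e).round(4),np.degrees(np.arctan2(e[1],e[0])).round(1))
ang((145,250),(213,80),.005);ang((278,320),(364,150),.005);ang((80,450),(165,285),.039);ang((165,488),(238,330),.039)
ang((208,95),(360,160),.005);ang((140,255),(275,320),.005)
m=P(290,105,.005);print("front mid",m,"grip",P(160,383,.039))
```

```text
0.0237 27.3
0.025 23.3
0.0227 21.9
0.0213 25.2
0.0217 -61.7
0.02 -64.8
front mid [0.5005 0.2213 0.005 ] grip [0.468  0.2064 0.039 ]
```

Clip heading is about 25° and the grip is at (0.4675, 0.206). Go above it, turn −25.6° and half close.

Emit:
move_arm(
  deltas=[
    [[0.01,0.02,-0.02],-8,0.5],
    [[0.01,0.0415,-0.05],-16,0.5],
    [[0.01,0.0415,-0.08],-24,0.5],
    [[0.01,0.0415,-0.11],-25.6,0.5],
    [[0.01,0.0415,-0.12],-25.6,0.5],
  ],
)

```text
t: 11.3
ee_pos: [0.4663, 0.2021, 0.0868]
eef_rot: [[0.909, 0.417, -0.006], [0.417, -0.909, -0.002], [-0.006, -0.0, -1.0]]
contact_force: [-0.8, -0.3, 0.0]
opening: 0.0427
grasp_force: 0.0
```

Emit:
move_arm(
  deltas=[
    [[0,0,0],0,0.5],
    [[0,0,0],0,0.5],
    [[0,0,0],0,0.5],
  ],
)

```text
t: 11.6
ee_pos: [0.4699, 0.2045, 0.0922]
eef_rot: [[0.908, 0.419, 0.003], [0.419, -0.908, 0.001], [0.003, 0.0, -1.0]]
contact_force: [0.7, 0.5, 0.8]
opening: 0.0427
grasp_force: 0.0
```

Run:
```python
from h import *
import pickle
st=sense();c,im=save("wrist","w4");pickle.dump((st,c,im),open("w4.pkl","wb"))
print(st["t"],st["ee_pos"],st["eef_rot"],np.abs(st["dq"]).max(),st["joint_positions"],[np.array(proj(c,p,st))/.7 for p in([.4675,.206,.039],st["ee_pos"])])
crop(im,"w4",0,0,560,420,800/560)
```

```text
11.6 [0.46988891 0.20445119 0.09221989] [[ 9.08082962e-01  4.18777435e-01  3.28550573e-03]
 [ 4.18775809e-01 -9.08088860e-01  1.20120212e-03]
 [ 3.48656749e-03  2.85099144e-04 -9.99993881e-01]] 0.006391339875891593 [ 3.61814220e-01  1.10123739e-01  2.09742424e+00 -4.93099282e-05
  9.30546691e-01  1.50054082e+00] [array([378.89959393, 340.94713784]), array([385.20016639, 408.79469281])]
```

View pics/w4.png

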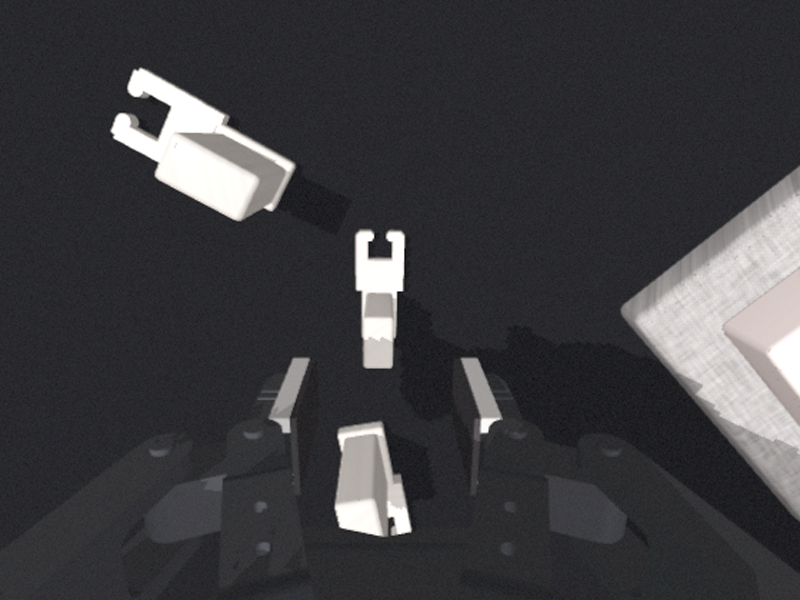

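The clip points straight up in the image. The grip top's centre is at (378.5,341), as predicted. The bigger look-alike at (365,480) is lower than the gripper body will be. Descend and close.

Emit:
move_arm(
  deltas=[
    [[-0.002,0.0015,-0.02],0,0.5],
    [[-0.002,0.0015,-0.04],0,0.5],
    [[-0.002,0.0015,-0.055],0,0.5],
    [[-0.002,0.0015,-0.064],0,0.5],
    [[-0.002,0.0015,-0.064],0,0.5],
  ],
)

```text
t: 12.15
ee_pos: [0.4657, 0.2056, 0.0259]
eef_rot: [[0.908, 0.419, -0.001], [0.419, -0.908, -0.0], [-0.001, -0.0, -1.0]]
contact_force: [0.5, 0.6, -0.2]
opening: 0.0429
grasp_force: 0.0
```

Emit:
move_arm(
  deltas=[
    [[0,0,0],0,0.4],
    [[0,0,0],0,0.3],
    [[0,0,0],0,0.2],
    [[0,0,0],0,0.1],
    [[0,0,0],0,0],
  ],
)

```text
t: 12.65
ee_pos: [0.467, 0.2061, 0.0272]
eef_rot: [[0.908, 0.419, 0.002], [0.419, -0.908, 0.001], [0.002, 0.0, -1.0]]
contact_force: [-0.6, -0.1, 5.2]
opening: 0.0113
grasp_force: 59.0
```

Emit:
move_arm(
  deltas=[
    [[0,0,0],0,0],
    [[0,0,0],0,0],
    [[0,0,0],0,0],
  ],
)

```text
t: 12.95
ee_pos: [0.4669, 0.2061, 0.0272]
eef_rot: [[0.908, 0.419, 0.002], [0.419, -0.908, 0.001], [0.002, 0.0, -1.0]]
contact_force: [-0.4, -0.3, 5.4]
opening: 0.0111
grasp_force: 59.0
```

Emit:
move_arm(
  deltas=[
    [[0,0,0.02],0,0],
    [[0,0,0.05],0,0],
    [[0,0,0.09],0,0],
    [[0,0,0.13],0,0],
    [[0,0,0.145],0,0],
  ],
)

```text
t: 13.45
ee_pos: [0.4683, 0.2066, 0.1755]
eef_rot: [[0.908, 0.419, 0.006], [0.419, -0.908, 0.002], [0.007, 0.0, -1.0]]
contact_force: [0.2, 0.7, -1.5]
opening: 0.0111
grasp_force: 58.4
```

Emit:
move_arm(
  deltas=[
    [[0.005,-0.04,0],-6,0],
    [[0.01,-0.08,0],-12,0],
    [[0.02,-0.12,0],-18,0],
    [[0.025,-0.16,0],-24,0],
    [[0.025,-0.2,0],-24.8,0],
  ],
)

```text
t: 13.95
ee_pos: [0.4908, 0.0042, 0.1701]
eef_rot: [[1.0, -0.003, -0.001], [-0.003, -1.0, -0.0], [-0.001, 0.0, -1.0]]
contact_force: [0.3, 0.7, -1.2]
opening: 0.0113
grasp_force: 58.5
```

Emit:
move_arm(
  deltas=[
    [[0,-0.003,0],0,0],
    [[0,-0.003,0],0,0],
    [[0,-0.003,0],0,0],
    [[0,-0.003,0],0,0],
    [[0,-0.003,0],0,0],
  ],
)

```text
t: 14.45
ee_pos: [0.491, 0.0039, 0.1711]
eef_rot: [[1.0, 0.002, -0.0], [0.002, -1.0, 0.0], [-0.0, -0.0, -1.0]]
contact_force: [0.5, 0.1, -1.0]
opening: 0.0109
grasp_force: 58.7
```

Run:
```python
from h import *
import pickle
st=sense();c,im=save("wrist","w5");pickle.dump((st,c,im),open("w5.pkl","wb"))
print(st["t"],st["ee_pos"],st["eef_rot"],st["contact_force"],st["opening"],np.abs(st["dq"]).max(),[np.array(proj(c,p,st)) for p in([.558,.003,.132],)])
crop(im,"w5",170,50,200,250,2.4)
```

```text
14.45 [0.49101042 0.00391148 0.17110292] [[ 9.99998623e-01  1.63447378e-03 -2.86549041e-04]
 [ 1.63452927e-03 -9.99998645e-01  1.93529050e-04]
 [-2.86232334e-04 -1.93997157e-04 -9.99999940e-01]] [ 0.50712804  0.07080544 -0.97185451] 0.010928493156291045 0.0038935998886115947 [array([272.171548  , 114.19181813])]
```

View pics/w5.png

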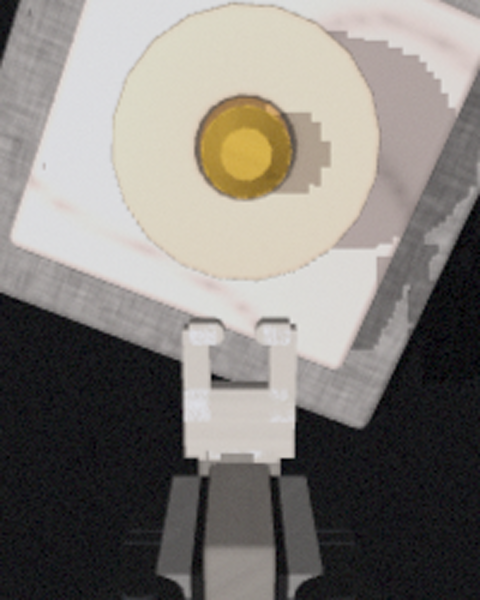

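The stem top is at crop (246.5,153). The jaw runs from 183 to 297, with its middle at 240, and the tips are at y≈320.

Run:
```python
from h import *
import pickle
st,c,im=pickle.load(open("w5.pkl","rb"))
P=lambda u,v,z:px(c,170+u/2.4,50+v/2.4,z,st)
print("stem",P(246.5,153,.132),"groove-ish ring hole",P(245.5,148,.109),"ringc",P(246.5,141,.109))
print("tips",P(240,320,.149),P(183,325,.149),P(297,325,.149),"rear of jaw",P(240,460,.149))
```

```text
stem [0.5582 0.0028 0.132 ] groove-ish ring hole [0.5581 0.0028 0.109 ] ringc [0.5596 0.0025 0.109 ]
tips [0.5292 0.004  0.149 ] [0.5282 0.0145 0.149 ] [ 0.5283 -0.0066  0.149 ] rear of jaw [0.5011 0.0039 0.149 ]
```

Emit:
move_arm(
  deltas=[
    [[0.009,-0.001,-0.01],0,0],
    [[0.009,-0.001,-0.02],0,0],
    [[0.009,-0.001,-0.029],0,0],
    [[0.009,-0.001,-0.031],0,0],
    [[0.009,-0.001,-0.031],0,0],
  ],
)

```text
t: 15.0
ee_pos: [0.4992, 0.0018, 0.1391]
eef_rot: [[1.0, -0.0, -0.002], [-0.0, -1.0, 0.0], [-0.002, -0.0, -1.0]]
contact_force: [-0.1, -0.5, -0.9]
opening: 0.0111
grasp_force: 58.7
```

Emit:
move_arm(
  deltas=[
    [[0,0,0],0,0],
    [[0,0,0],0,0],
    [[0,0,-0.001],0,0],
    [[0,0,-0.002],0,0],
    [[0,0,-0.002],0,0],
  ],
)

```text
t: 15.5
ee_pos: [0.5001, 0.0018, 0.1383]
eef_rot: [[1.0, -0.0, 0.0], [-0.0, -1.0, 0.0], [0.0, -0.0, -1.0]]
contact_force: [0.4, 1.1, -1.1]
opening: 0.0109
grasp_force: 58.7
```

Emit:
move_arm(
  deltas=[
    [[0,0.0005,-0.0005],0,0],
    [[0,0.0005,-0.001],0,0],
    [[0,0.0005,-0.0015],0,0],
    [[0,0.0005,-0.0015],0,0],
    [[0,0.0005,-0.0015],0,0],
  ],
)

```text
t: 16.0
ee_pos: [0.5001, 0.0023, 0.1368]
eef_rot: [[1.0, -0.0, -0.0], [-0.0, -1.0, -0.0], [-0.0, 0.0, -1.0]]
contact_force: [-0.7, 1.0, -1.0]
opening: 0.0112
grasp_force: 58.7
```

Emit:
move_arm(
  deltas=[
    [[0,0,-0.0004],0,0],
    [[0,0,-0.0008],0,0],
    [[0,0,-0.0008],0,0],
    [[0,0,-0.0008],0,0],
  ],
)

```text
t: 16.4
ee_pos: [0.5003, 0.0022, 0.1362]
eef_rot: [[1.0, -0.0, 0.001], [-0.0, -1.0, -0.0], [0.001, 0.0, -1.0]]
contact_force: [-0.1, -0.1, 0.9]
opening: 0.0108
grasp_force: 58.9
```

Light contact with the ring, so the clip is flat on it. Now forward.

Emit:
move_arm(
  deltas=[
    [[0.003,0,0.0002],0,0],
    [[0.006,0,0.0002],0,0],
    [[0.009,0,0.0002],0,0],
    [[0.012,0,0.0002],0,0],
    [[0.014,0,0.0002],0,0],
  ],
)

```text
t: 16.9
ee_pos: [0.5145, 0.0023, 0.1362]
eef_rot: [[1.0, -0.0, 0.0], [-0.0, -1.0, 0.0], [0.0, -0.0, -1.0]]
contact_force: [-1.6, -0.7, 1.8]
opening: 0.0109
grasp_force: 59.0
```

Emit:
move_arm(
  deltas=[
    [[0.001,0,0],0,0],
    [[0.002,0,0],0,0],
    [[0.003,0,0],0,0],
    [[0.004,0,0],0,0],
    [[0.005,0,0],0,0],
  ],
)

```text
t: 17.4
ee_pos: [0.5191, 0.0023, 0.1362]
eef_rot: [[1.0, -0.0, -0.0], [-0.0, -1.0, 0.0], [-0.0, -0.0, -1.0]]
contact_force: [-2.6, -1.1, 4.3]
opening: 0.011
grasp_force: 59.1
```

Emit:
move_arm(
  deltas=[
    [[0.001,0,0.0003],0,0],
    [[0.002,0,0.0003],0,0],
    [[0.003,0,0.0003],0,0],
    [[0.004,0,0.0003],0,0],
    [[0.005,0,0.0003],0,0],
  ],
)

```text
t: 17.9
ee_pos: [0.5235, 0.0023, 0.1363]
eef_rot: [[1.0, -0.0, -0.002], [-0.0, -1.0, 0.0], [-0.002, -0.0, -1.0]]
contact_force: [-5.8, 1.1, 4.6]
opening: 0.0111
grasp_force: 59.3
```

Emit:
move_arm(
  deltas=[
    [[0.001,0,0],0,0],
    [[0.002,0,0],0,0],
    [[0.003,0,0],0,0],
  ],
)

```text
t: 18.2
ee_pos: [0.526, 0.0023, 0.1363]
eef_rot: [[1.0, -0.0, -0.003], [-0.0, -1.0, 0.0], [-0.003, -0.0, -1.0]]
contact_force: [-7.1, 0.7, 7.2]
opening: 0.0111
grasp_force: 59.5
```

Emit:
move_arm(
  deltas=[
    [[0.001,0,0.0005],0,0],
    [[0.002,0,0.0005],0,0],
    [[0.003,0,0.0005],0,0],
  ],
)

```text
t: 18.5
ee_pos: [0.5281, 0.0024, 0.1364]
eef_rot: [[1.0, -0.0, -0.005], [-0.0, -1.0, 0.0], [-0.005, -0.0, -1.0]]
contact_force: [-9.1, 0.8, 6.7]
opening: 0.0109
grasp_force: 59.6
```

Emit:
move_arm(
  deltas=[
    [[0.001,0,0],0,0],
    [[0.002,0,0],0,0],
  ],
)

```text
t: 18.7
ee_pos: [0.5297, 0.0023, 0.1364]
eef_rot: [[1.0, -0.0, -0.006], [-0.0, -1.0, 0.0], [-0.006, -0.0, -1.0]]
contact_force: [-10.7, -0.4, 8.6]
opening: 0.0111
grasp_force: 59.7
```

Emit:
move_arm(
  deltas=[
    [[0.001,0,0.0003],0,0],
    [[0.002,0,0.0003],0,0],
  ],
)

```text
t: 18.9
ee_pos: [0.5311, 0.0024, 0.1364]
eef_rot: [[1.0, -0.0, -0.007], [-0.0, -1.0, 0.0], [-0.007, -0.0, -1.0]]
contact_force: [-10.3, 0.4, 7.8]
opening: 0.0112
grasp_force: 59.7
```

Emit:
move_arm(
  deltas=[
    [[0.001,0,0],0,0],
    [[0.002,0,0],0,0],
  ],
)

```text
t: 19.1
ee_pos: [0.5328, 0.0024, 0.1365]
eef_rot: [[1.0, -0.0, -0.008], [-0.0, -1.0, 0.0], [-0.008, -0.0, -1.0]]
contact_force: [-13.3, -0.1, 8.9]
opening: 0.0108
grasp_force: 59.9
```

Emit:
move_arm(
  deltas=[
    [[0.001,0,0.0004],0,0],
  ],
)

```text
t: 19.2
ee_pos: [0.5334, 0.0024, 0.1365]
eef_rot: [[1.0, -0.0, -0.009], [-0.0, -1.0, 0.0], [-0.009, -0.0, -1.0]]
contact_force: [-12.1, 0.2, 5.8]
opening: 0.011
grasp_force: 59.8
```

Emit:
move_arm(
  deltas=[
    [[0.001,0,0],0,0],
  ],
)

```text
t: 19.3
ee_pos: [0.5341, 0.0024, 0.1365]
eef_rot: [[1.0, -0.0, -0.009], [-0.0, -1.0, 0.0], [-0.009, -0.0, -1.0]]
contact_force: [-12.9, -0.1, 8.3]
opening: 0.0111
grasp_force: 59.8
```

Emit:
move_arm(
  deltas=[
    [[0.001,0,0.0002],0,0],
  ],
)

```text
t: 19.4
ee_pos: [0.5349, 0.0024, 0.1366]
eef_rot: [[1.0, -0.0, -0.01], [-0.0, -1.0, 0.0], [-0.01, -0.0, -1.0]]
contact_force: [-14.2, -0.1, 8.7]
opening: 0.0112
grasp_force: 59.8
```

Emit:
move_arm(
  deltas=[
    [[0.001,0,0],0,0],
  ],
)

```text
t: 19.5
ee_pos: [0.5356, 0.0024, 0.1365]
eef_rot: [[1.0, -0.0, -0.01], [-0.0, -1.0, 0.0], [-0.01, -0.0, -1.0]]
contact_force: [-14.5, 0.3, 9.5]
opening: 0.0111
grasp_force: 59.9
```

Emit:
move_arm(
  deltas=[
    [[0.0005,0,0.001],0,0],
  ],
)

```text
t: 19.6
ee_pos: [0.5356, 0.0024, 0.1367]
eef_rot: [[1.0, -0.0, -0.012], [-0.0, -1.0, 0.0], [-0.012, -0.0, -1.0]]
contact_force: [-12.2, 0.9, 2.4]
opening: 0.0111
grasp_force: 59.3
```

Emit:
move_arm(
  deltas=[
    [[0.001,0,0.0005],0,0],
  ],
)

```text
t: 19.7
ee_pos: [0.5359, 0.0025, 0.1367]
eef_rot: [[1.0, -0.0, -0.013], [-0.0, -1.0, 0.0], [-0.013, -0.0, -1.0]]
contact_force: [-13.1, -0.1, 3.5]
opening: 0.0111
grasp_force: 59.3
```

Emit:
move_arm(
  deltas=[
    [[0.001,0,0.0002],0,0],
  ],
)

```text
t: 19.8
ee_pos: [0.5366, 0.0024, 0.1368]
eef_rot: [[1.0, -0.0, -0.014], [-0.0, -1.0, 0.0], [-0.014, -0.0, -1.0]]
contact_force: [-14.9, -0.2, 4.0]
opening: 0.011
grasp_force: 59.3
```

Emit:
move_arm(
  deltas=[
    [[0.001,0,0.0002],0,0],
  ],
)

```text
t: 19.9
ee_pos: [0.5395, 0.0024, 0.1371]
eef_rot: [[1.0, -0.0, -0.009], [-0.0, -1.0, 0.0], [-0.009, -0.0, -1.0]]
contact_force: [0.5, 0.2, -1.3]
opening: 0.0108
grasp_force: 58.9
```

Snapped: force fell from 15 N to about 0. Hold and see whether it climbs.

Emit:
move_arm(
  deltas=[
    [[0,0,0],0,0],
  ],
)

```text
t: 20.0
ee_pos: [0.5405, 0.0024, 0.1377]
eef_rot: [[1.0, -0.0, -0.007], [-0.0, -1.0, 0.0], [-0.007, -0.0, -1.0]]
contact_force: [-8.5, -0.2, 1.3]
opening: 0.011
grasp_force: 58.9
```

Emit:
move_arm(
  deltas=[
    [[0,0,0],0,0],
    [[0,0,0],0,0],
  ],
)

```text
t: 20.2
ee_pos: [0.5401, 0.0024, 0.1377]
eef_rot: [[1.0, -0.0, -0.008], [-0.0, -1.0, 0.0], [-0.008, -0.0, -1.0]]
contact_force: [-9.1, 0.5, 1.4]
opening: 0.0108
grasp_force: 58.9
```

Force climbed again to 9 N, which agrees with home (lamp back about 11 mm). Press 2 mm more to confirm, then ease back.

Emit:
move_arm(
  deltas=[
    [[0.001,0,0],0,0],
    [[0.002,0,0],0,0],
    [[0.002,0,0],0,0],
  ],
)

```text
t: 20.5
ee_pos: [0.5415, 0.0024, 0.1374]
eef_rot: [[1.0, -0.0, -0.01], [-0.0, -1.0, 0.0], [-0.01, -0.0, -1.0]]
contact_force: [-10.6, 0.5, 0.8]
opening: 0.0108
grasp_force: 58.9
```

Emit:
move_arm(
  deltas=[
    [[-0.002,0,-0.0005],0,0],
    [[-0.004,0,-0.001],0,0],
    [[-0.006,0,-0.001],0,0],
    [[-0.008,0,-0.0015],0,0],
    [[-0.01,0,-0.0015],0,0],
  ],
)

```text
t: 21.0
ee_pos: [0.5345, 0.0023, 0.1371]
eef_rot: [[1.0, -0.0, -0.002], [-0.0, -1.0, 0.0], [-0.002, -0.0, -1.0]]
contact_force: [-3.2, -0.5, -2.0]
opening: 0.0109
grasp_force: 58.8
```

Emit:
move_arm(
  deltas=[
    [[-0.001,0,0],0,0],
    [[-0.002,0,0],0,0],
    [[-0.003,0,-0.0003],0,0],
    [[-0.003,0,-0.0003],0,0],
    [[-0.003,0,-0.0003],0,0],
  ],
)

```text
t: 21.5
ee_pos: [0.5327, 0.0023, 0.138]
eef_rot: [[1.0, -0.0, 0.0], [-0.0, -1.0, -0.0], [0.0, 0.0, -1.0]]
contact_force: [-3.5, 0.0, -2.2]
opening: 0.011
grasp_force: 58.8
```

Emit:
move_arm(
  deltas=[
    [[-0.001,0,-0.0005],0,0],
    [[-0.002,0,-0.0008],0,0],
    [[-0.003,0,-0.0008],0,0],
    [[-0.0035,0,-0.001],0,0],
    [[-0.0035,0,-0.001],0,0],
  ],
)

```text
t: 22.0
ee_pos: [0.5296, 0.0023, 0.1373]
eef_rot: [[1.0, -0.0, 0.001], [-0.0, -1.0, 0.0], [0.001, -0.0, -1.0]]
contact_force: [-1.8, 0.2, -0.3]
opening: 0.0114
grasp_force: 58.8
```

Emit:
move_arm(
  deltas=[
    [[0,0,0],0,0],
    [[0,0,0],0,0],
  ],
)

```text
t: 22.2
ee_pos: [0.5294, 0.0023, 0.1371]
eef_rot: [[1.0, -0.0, 0.001], [-0.0, -1.0, -0.0], [0.001, 0.0, -1.0]]
contact_force: [-0.4, 0.0, 0.2]
opening: 0.0112
grasp_force: 58.8
```

Unloaded. Release, rise, and look.

Emit:
move_arm(
  deltas=[
    [[0,0,0],0,0.2],
    [[0,0,0],0,0.35],
    [[0,0,0],0,0.5],
    [[0,0,0],0,0.5],
    [[0,0,0],0,0.5],
  ],
)

```text
t: 22.7
ee_pos: [0.5293, 0.0023, 0.1371]
eef_rot: [[1.0, -0.0, 0.0], [-0.0, -1.0, -0.0], [0.0, 0.0, -1.0]]
contact_force: [0.1, 0.2, -0.3]
opening: 0.0427
grasp_force: 0.0
```

Emit:
move_arm(
  deltas=[
    [[0,0,0.01],0,0.5],
    [[0,0,0.03],0,0.5],
    [[0,0,0.06],0,0.5],
    [[-0.03,0,0.08],0,0.5],
    [[-0.05,0,0.08],0,0.5],
  ],
)

```text
t: 23.2
ee_pos: [0.4808, 0.0022, 0.2215]
eef_rot: [[1.0, -0.0, 0.007], [-0.0, -1.0, -0.0], [0.007, 0.0, -1.0]]
contact_force: [0.4, -0.3, -0.4]
opening: 0.0428
grasp_force: 0.0
```

Emit:
move_arm(
  deltas=[
    [[0,0,0],0,0.5],
    [[0,0,0],0,0.5],
    [[0,0,0],0,0.5],
  ],
)

```text
t: 23.5
ee_pos: [0.4797, 0.0022, 0.217]
eef_rot: [[1.0, -0.0, 0.0], [-0.0, -1.0, 0.0], [0.0, -0.0, -1.0]]
contact_force: [-0.5, -0.1, -0.4]
opening: 0.0426
grasp_force: 0.0
```

Run:
```python
from h import *
import pickle
st=sense();c,im=save("wrist","w6");pickle.dump((st,c,im),open("w6.pkl","wb"))
u,v=map(int,proj(c,[.55,.003,.115],st));print(st["t"],st["ee_pos"],u,v)
o=np.zeros((600,800,3),np.uint8); x0,y0=u-50,max(0,v-75);print("origin",x0,y0)
o[:,:400]=cv2.resize(im[y0:y0+150,x0:x0+100],(400,600),interpolation=cv2.INTER_CUBIC)
for i,n in enumerate(("scene","side")):
    k=camera(n);a,b=map(int,proj(k,[.55,.003,.11]))
    o[300*i:300*i+300,400:]=cv2.resize(k["frame"][b-22:b+23,a-30:a+30],(400,300),interpolation=cv2.INTER_CUBIC)
cv2.imwrite("pics/w6.png",o)
```

```text
23.5 [0.47970942 0.0022434  0.21701574] 268 103
origin 218 28
```

View pics/w6.png

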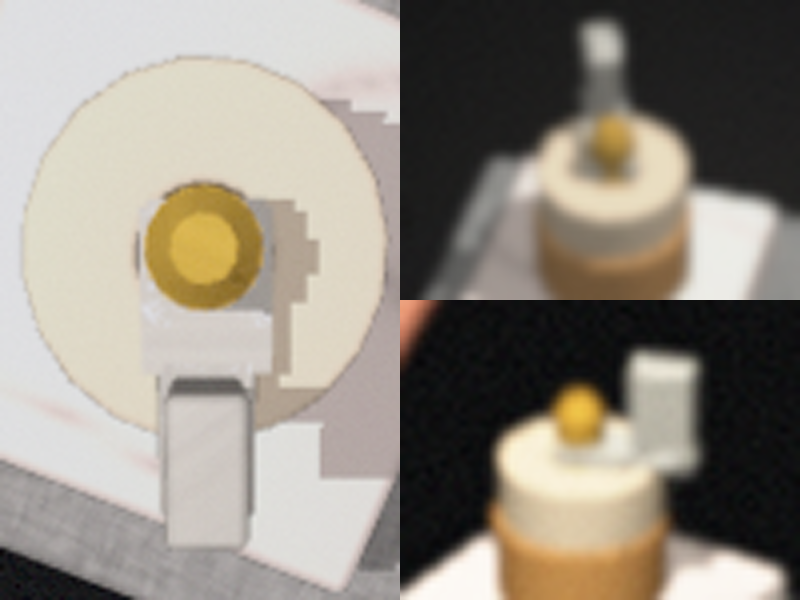

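The clip lies flat on the ring round the stem in all views. The stem top is at crop (203,247), the tip ends at v≈199 and the grip top spans y 393–547. Check the distance.

Run:
```python
from h import *
import pickle
st,c,im=pickle.load(open("w6.pkl","rb"))
P=lambda u,v,z:px(c,218+u/4,28+v/4,z,st)
print("stem",P(203,247,.132),"tips",P(150,199,.114),P(262,199,.114),"grip top c",P(207,470,.148),"front/back",P(207,393,.148),P(207,547,.148),"width",P(140,330,.114),P(274,330,.114))
```

```text
stem [0.5581 0.0028 0.132 ] tips [0.5655 0.0112 0.114 ] [ 0.5655 -0.0064  0.114 ] grip top c [0.528  0.0023 0.148 ] front/back [0.5386 0.0023 0.148 ] [0.517  0.0023 0.148 ] width [0.5457 0.013  0.114 ] [ 0.5457 -0.0085  0.114 ]
```

Tip ends are 7.4 mm ahead of the axis (7 expected) and the lateral error is under 1 mm, so the clip is home.

```bash
python3 -c "
from station import sign_off
print(sign_off())"
```

```text
the job is handed in; nothing more can be done
None
```

The job is handed in, with no verdict shown: the ring lies flat on the fixed stone, and the clip snapped into the groove at about 15 N, measuring home to within about 1 mm, and was let go.

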